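# Cap a sauce bottle with the seating tool

## Task

Set the loose red press-on cap on the neck of the open sauce bottle and let go of it, then press it squarely down with the seating tool (not with the fingers) until it clicks fully home, firmly but without forcing it any further. Then stand the tool upright in its saucer again, and leave the bottle in its pocket and everything else undisturbed.

Things in the scene. Friction and masses are not known exactly. Their poses are not given: they have to be found in the camera images.
- rack: White plastic bottling block, fixed, 90 (x) by 255 (y) by 40 mm high; origin under its centre. Three round pockets, 60 mm wide and 30 mm deep (floor 10 mm above the table), in a row along its y axis, 80 mm apart; a bottle stands in each.
- bottle: The open amber glass sauce bottle, loose, 0.35 to 0.7 kg, in one of the three pockets; origin at the centre of its underside, z up. Body 58 mm in diameter up to 95 mm, shoulder up to 116 mm, then a neck 25 mm in diameter whose top, narrowed to 21 mm, is at 150 mm. A snap bead, 32 mm in diameter, runs round the neck 133.5 mm up.
- bottle_neck (a point): Centre of the open bottle's mouth, 150 mm above its underside. To pass the bead the cap needs roughly 6 to 14 N; after some 5 mm the force drops (the click) and the cap meets the mouth hard: home. More than 30 N cracks it. Cap top: 162 mm above the bottle's underside when loose, 153 mm when home.
- bottle_full1: A finished bottle, loose, same shape, red cap already home (cap top 153 mm above its underside). Leave alone.
- bottle_full2: Another finished bottle like it. Leave alone.
- cap: The loose red press-on cap, 39 mm in diameter, 24 mm high, 15 g, open side down; origin at the centre of its lower rim, z up. Its 28 mm mouth has an inner lip that must snap over the bottle's bead. Set loosely on the neck, its rim rests on the bead, about 138 mm above the bottle's underside, perhaps a little askew. Home, its rim is 129 mm above the bottle's underside.
- cap_tray: Shallow steel tray, fixed, 150 (x) by 130 (y) by 15 mm high, floor 3 mm thick, walls 3 mm; origin under its centre. The cap starts in it.
- seater: Cap seating tool, loose, 0.28 kg, upright; origin at the centre of its lower rim, z up. Steel bell 51 mm wide, 34 mm high, with a flat shoulder, open below (bore 43 mm, goes over the cap), then a round handle 27 mm in diameter from 34 to 90 mm (grip here). A flat press pad in the bell is screwed in or out to suit other caps: its face is 3 to 23 mm above the rim, unknown, to be felt; it stays put.
- saucer: White saucer, fixed, for the tool: 86 mm across at the rim, 10 mm high, flat floor about 66 mm wide, 4 mm above the table; origin under its centre.
- funnel: Steel funnel standing mouth down, 100 mm wide, 90 mm high. Leave alone.
- bowl: Small steel sauce bowl, 90 mm wide, 40 mm high. Leave alone.
- squeeze: Yellow squeeze bottle with a red nozzle, 52 mm in diameter, 172 mm high. Leave alone.
- spice_jar: Small glass jar with a green lid, 52 mm in diameter, 85 mm high. Leave alone.
- spoon: Steel spoon, 190 mm long, lying. Leave alone.
- timer: White kitchen timer standing on edge, 22 by 70 by 62 mm. Leave alone.
Not all that is in view belongs to the job. Several things look just like the cap: the one meant starts farthest from the robot's base. Leave any blue look-alike of the seater alone.

How it is judged:
By the outcome, as a careful person would: the job done as asked, in the order asked, and still so for the second after the job is handed in, with the robot touching nothing.
It also fails if it takes over 72 s, if anything falls off the work surface, if the arm or the gripper's body presses on something with over 40 N, if the wrist force passes 120 N, or if a joint passes its speed limit or range.

## Robot

A 7-joint arm with a two-finger parallel gripper is mounted at the origin on the work surface. World frame = base frame: x ahead of the robot, y to its left, z up, the work surface at z = 0. Lengths are in mm, angles in rad, forces in N, time in s.
With the tool pointing down it reaches from about 425 to 950 mm from the base axis. Payload 4.7 kg.
Tool frame: the origin (TCP) lies at the very end of the fingers, on their centre line; the grasp point (between the pads) lies 19 mm behind it (hold_point_z is the distance from the TCP to the grasp point, in mm); z points along the fingers, y is the line along which they close (so a half turn about z gives the same grasp; the last joint's range is limited). The gripper opens to 85 mm and grips with 20 to 120 N. Pads are 22 mm wide; open, the fingers measure 114 mm over their backs; the gripper's body (76 mm by 85 mm) begins 54 mm behind the grasp point. The pads swing forward as they close: fully open they stand 13 mm farther back than shut.
Start: joints at [1.117, 0.469, -0.049, 1.532, 0.024, 1.141, -0.082], TCP at [278.24, -615.005, 231.335] pointing down, gripper open.
Joint ranges: [-2.59, 2.59], [-0.33, 1.99], [-1.39, 1.29], [0.1, 2.45], [-1.04, 4.18], [0.21, 1.99], [-2.66, 2.66]. Speed limits (rad/s): [2.57, 2.57, 3.14, 3.14, 3.14, 3.14, 3.14].

## Interface

Orientations are given as a 3x3 rotation matrix whose columns are the frame's x, y, z axes.
In Python, from station import * gives the robot as it stands.
- The arm moves only by the tool send_rows, never from a script. Its argument "moves" is a list of rows, each an object with "dp": the shift along the tool's x, y, z in units of 40 mm (1.0 is 40 mm), a list of three; "twist": the turn about the tool's z in units of 5 degrees (1.0 is 5 degrees). In form: [{"dp": [tx, ty, tz], "twist": twist}, ...]. A call has 1 to 8 rows; each row is the pose to reach, as a shift and turn from the pose commanded when the call began, along the tool's axes at that moment; what a row does not reach only later rows make up. A row lasts 1/12 s, in which the tool goes at most 41.7 mm and 7.16 degrees, less where a joint would pass 70% of its speed; a pose out of reach is approached as far as the arm can. A call with a gripper value outside its range is refused whole. "grip" is the opening in per cent of the stroke, from 0 (shut) to 100 (fully open), set as the call begins (left out, the last holds). The fingers move at their own pace and stop on an object; "grip_force" is the grip in N (left out, the last holds). Time passes only in rows, so rows that repeat a pose let the fingers close. It gives the time, the measured TCP pose, the force, the opening and the grip force at its end, in the units of the state.
- state(): the state, without advancing time (a new reading comes with each control period).
- get_image(name): name is "scene" or "top" or "wrist"; returns a dict with "pixels" (480x640x3 uint8, red, green, blue), "z_map" (480x640 float32, mm along the optical axis (not along the pixel's ray), 0 where there is no reading), "vertical_fov" (degrees; the focal length in pixels is half the picture's height over the tangent of half this angle, whatever the lens; pixels are square), "cx", "cy" (the principal point, pixels), "k1" (the pictures are not rectified: a ray, as slopes to the right and down, at radius r is drawn at 1 + k1 r^2 times it, then the intrinsics apply), "view" (4x4, takes a point from world to camera coordinates); the wrist camera has in their place "T_tool_cam" (4x4, takes a point from camera to tool coordinates, whose origin is the TCP and whose axes are the flange's). Camera axes: x right, y down, z forward; pixel columns grow to the right and rows downward; lengths in mm; the calibration is good to about 2 mm. A picture is of the moment at which its call begins: read the wrist's pose just before it.
- finish_job(): hands the job in; it is judged then, once.
The state is a dict: "time_s": time; "joints": joint angles; "dq": joint speeds; "tau": joint torques, N m; "eef_pos": TCP position; "tcp_rot": TCP orientation; "ft_force": force on the tool from outside, world axes, zero at the start; "wrist_torque": the same for the moment, N m; "grip_width": finger opening in mm; "grasp_force": force on a finger pad.
Only numpy, scipy, OpenCV 4.12 (cv2) and the standard library are available. Lean on these libraries where they do the work, as an engineer would, in place of code of your own. Each camera call takes 0.05 s, during which the arm holds its last target. There are 200 camera calls.

## Working session

There is one attempt and no reset: what is moved stays moved. The work goes in short steps, Python scripts to look and compute and a tool call to move; the robot and the scene stay as the last step left them, time stands still between calls to the robot, and variables do not carry over. Pictures are saved under pics/ and viewed, at most 10 in all, crops included, and the job is handed in when it is done.

Besides the shell and the picture viewer there is one more tool, called as name(argument=value, ...), one argument or row to a line, values as JSON. send_rows: Moves the arm, as the interface text tells. Its arguments: {"type":"object","properties":{"moves":{"type":"array","items":{"type":"object","properties":{"dp":{"type":"array","items":{"type":"number"}},"twist":{"type":"number"}}}},"grip":{"type":"number"},"grip_force":{"type":"number"}},"required":["moves"]}

```bash
mkdir -p pics; ls; cat > h.py <<'E'
import numpy as np, cv2, json
from station import *
def grab(n):
    s=state(); im=get_image(n)
    if n=="wrist":
        T=np.eye(4); T[:3,:3]=np.array(s["tcp_rot"]); T[:3,3]=s["eef_pos"]
        M=T@np.array(im["T_tool_cam"])
    else: M=np.linalg.inv(np.array(im["view"]))
    im["M"]=M; im["f"]=240/np.tan(np.radians(im["vertical_fov"])/2)
    return im
def slopes(im,uv):
    K=np.array([[im["f"],0,im["cx"]],[0,im["f"],im["cy"]],[0,0,1.]])
    return cv2.undistortPoints(np.array(uv,float).reshape(-1,1,2),K,np.array([im["k1"],0,0,0.]))[:,0]
def ray(im,uv):
    d=np.c_[slopes(im,uv),np.ones(len(np.atleast_2d(uv)))]
    return im["M"][:3,3], d@im["M"][:3,:3].T
def plane(im,uv,z):
    o,d=ray(im,uv); return o+d*((z-o[2])/d[:,2])[:,None]
def depth(im):
    v,u=np.mgrid[:480,:640]; uv=np.c_[u.ravel(),v.ravel()]
    o,d=ray(im,uv); z=im["z_map"].ravel()[:,None]
    P=o+d*z; P[z[:,0]==0]=np.nan
    return P.reshape(480,640,3)
def save(im,n,crop=None,k=1):
    p=im["pixels"][:,:,::-1]
    if crop: p=p[crop[1]:crop[3],crop[0]:crop[2]]
    cv2.imwrite("pics/"+n,cv2.resize(p,None,fx=k,fy=k,interpolation=cv2.INTER_CUBIC))
def redblobs(im,amin=60):
    h=cv2.cvtColor(im["pixels"],cv2.COLOR_RGB2HSV)
    m=(((h[...,0]<8)|(h[...,0]>172))&(h[...,1]>130)&(h[...,2]>60)).astype(np.uint8)
    n,l,st,c=cv2.connectedComponentsWithStats(m)
    return [(i,st[i],c[i]) for i in range(1,n) if st[i][4]>amin],l
E
python3 - <<'E'
from h import *
import pickle
for n in ("top","scene"):
    im=grab(n); save(im,n+"0.png"); pickle.dump(im,open(n+"0.pkl","wb"))
    P=depth(im); b,l=redblobs(im)
    print(n,im["M"][:3,3].round(),im["f"])
    for i,st,c in b:
        q=P[l==i]; print(st,c.round(1),np.nanmedian(q,0).round(1),np.nanpercentile(q[:,2],95).round(1))
print(state())
E
```

```text
pics
top [ 323.  -23. 1578.] 552.0944841405288
[305 175  14  14 140] [311.5 181.8] [756.5  19.2 136.1] 163.3
[275 252  16  15  95] [282.5 258.9] [543.3  98.4 163.4] 168.1
[441 260  14  14  81] [447.6 266.8] [ 528.5 -353.6   27.1] 33.6
[216 268  15  15  96] [223.1 275.2] [507.  253.7 163.3] 169.2
[432 317  14  14  82] [438.4 323.6] [ 370.2 -318.5   24.1] 29.6
scene [1120. -386. 1069.] 492.29186043695455
[377 166  15  17 134] [383.8 175.1] [519.8 247.6 160.8] 165.8
[338 203  17  18 161] [345.8 212.7] [558.1  95.6 160.6] 164.8
[162 273  15  16 114] [170.  281.9] [ 386.2 -318.8   22.6] 26.4
[368 285  18  19 238] [376.1 295.2] [764.6  16.3 136.2] 164.1
[177 326  17  18 136] [185.9 335.6] [ 541.9 -354.7   25.9] 30.3
{'time_s': 0.1, 'joints': array([ 1.11711682,  0.4693884 , -0.04855581,  1.53357614,  0.02412538,
        1.14101471, -0.08231913]), 'dq': array([ 0.00054691, -0.00152832,  0.00037365, -0.00342918, -0.00092086,
        0.0015973 , -0.00141996]), 'tau': array([ 8.14651466e-04, -5.11513424e+01, -4.66133037e-02, -2.38391662e+01,
        1.09085257e-02,  4.36585658e-03,  1.33155822e-05]), 'eef_pos': array([ 277.94706141, -614.53744866,  230.34693319]), 'tcp_rot': array([[ 9.11135519e-01,  4.12106016e-01, -8.35586321e-04],
       [ 4.12106850e-01, -9.11134129e-01,  1.59487589e-03],
       [-1.04073267e-04, -1.79749892e-03, -9.99998379e-01]]), 'ft_force': array([-0.33074905, -0.00263296, -0.19141369]), 'wrist_torque': array([-0.00613051,  0.06127243,  0.01935646]), 'grasp_force': 0.0, 'grip_width': 85.28825536433449}
```

View pics/top0.png

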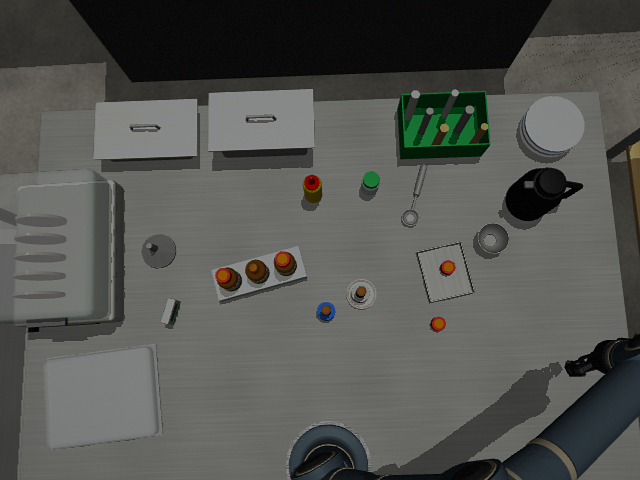

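View pics/scene0.png

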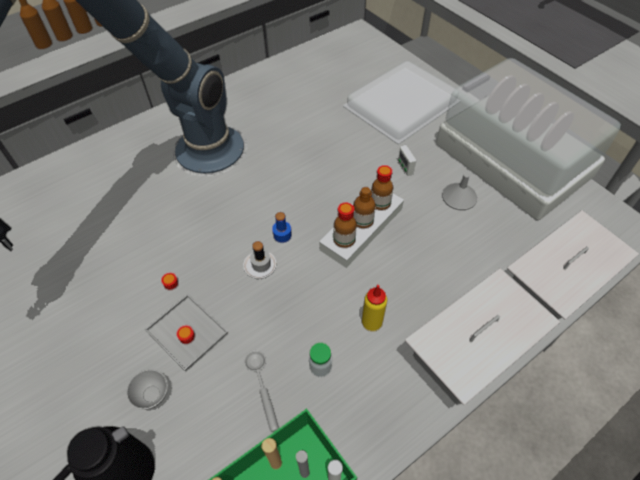

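Cap-like red things in the top view: the cap in the tray at (448,267), a stray cap at (438,324) on the table nearer the base, caps on the full bottles at (285,259) and (223,275), and the squeeze nozzle at (312,182). The tray cap is the farthest loose one, so I choose it. The seater is at (361,293), with its blue look-alike at (326,312). The open bottle is in the middle at (257,270).

```bash
cat >> h.py <<'E'
def go(p,yaw_dir=None):
    "dp (units of 40 mm) and twist (units 5 deg) from the present pose to TCP p, tool y along yaw_dir (mod 180)"
    s=state(); R=np.array(s["tcp_rot"]); d=R.T@(np.array(p)-s["eef_pos"])/40
    t=0
    if yaw_dir is not None:
        v=R.T@np.array([yaw_dir[0],yaw_dir[1],0.]); a=np.degrees(np.arctan2(-v[0],v[1])); a=(a+90)%180-90; t=a/5
    print("dp",d.round(3),"twist",round(t,2),"| now",np.array(s["eef_pos"]).round(1),"F",np.array(s["ft_force"]).round(1),"w",round(s["grip_width"],1),"gf",round(s["grasp_force"],1),"j7",round(s["joints"][6],2),"t",round(s["time_s"],2))
E
python3 - <<'E'
from h import *
import pickle
T=pickle.load(open("top0.pkl","rb")); S=pickle.load(open("scene0.pkl","rb"))
save(T,"crop1.png",(400,230,500,350),5)
for n,im in(("T",T),("S",S)):
    P=depth(im)
    def near(x,y,r,z0,z1):
        q=P[(np.hypot(P[...,0]-x,P[...,1]-y)<r)&(P[...,2]>z0)&(P[...,2]<z1)]
        if len(q): print(n,(x,y,z0,z1),len(q),q.mean(0).round(1),((q.max(0)+q.min(0))/2).round(1),(q.max(0)-q.min(0)).round(1))
    near(535,-354,40,23,35); near(507,253,30,160,172); near(543,97,30,160,172); near(525,176,25,145,170)
    if n=="T": c=plane(T,[[361,293]],90)[0]
    print(c); near(c[0],c[1],25,85,105); near(c[0],c[1],35,30,45); near(c[0],c[1],60,5,15)
w=grab("wrist"); print(np.array(w["T_tool_cam"]).round(2).tolist(),w["f"])
d=np.array([507.-543,253.7-98.4]); print(d/np.linalg.norm(d))
go([533,-354,160],(0.974,0.225))
E
```

```text
T (535, -354, 23, 35) 135 [ 529.  -354.2   28.3] [ 529.3 -354.5   29. ] [37.6 36.9 12. ]
T (507, 253, 160, 172) 166 [507.6 256.8 164.4] [508.2 256.5 165.8] [36.8 38.9 11.6]
T (543, 97, 160, 172) 163 [546.1 101.3 164.2] [547.6 100.9 165.1] [37.6 36.9 10.1]
T (525, 176, 145, 170) 103 [526.3 177.5 156.9] [527.3 179.  155.2] [29.5 31.1 19.7]
[ 456.6326102  -103.94251727   90.        ]
T (np.float64(456.632610198872), np.float64(-103.94251726765788), 85, 105) 77 [ 461.8 -103.2   92.5] [ 461.9 -103.    93.9] [26.5 24.4 17.1]
T (np.float64(456.632610198872), np.float64(-103.94251726765788), 30, 45) 165 [ 460.7 -102.4   38.4] [ 462.6 -104.    37.3] [48.2 50.2 14.4]
T (np.float64(456.632610198872), np.float64(-103.94251726765788), 5, 15) 366 [ 460.5 -106.7    8.2] [ 457.6 -101.4   10. ] [117.  112.4   9.9]
S (535, -354, 23, 35) 213 [ 529.8 -353.1   27.6] [ 530.3 -353.    28.5] [40.  38.4 11. ]
S (507, 253, 160, 172) 154 [510.1 256.8 163.9] [508.2 257.1 164.1] [41.3 40.1  8.1]
S (543, 97, 160, 172) 175 [547.8 101.8 163.4] [546.7 101.6 164.2] [40.2 40.3  8.2]
S (525, 176, 145, 170) 116 [531.7 176.3 155.6] [528.9 177.9 154.6] [29.4 29.6 19.2]
[ 456.6326102  -103.94251727   90.        ]
S (np.float64(456.632610198872), np.float64(-103.94251726765788), 85, 105) 89 [ 465.1 -104.1   91.5] [ 464.3 -103.5   90.8] [25.6 25.7 11.4]
S (np.float64(456.632610198872), np.float64(-103.94251726765788), 30, 45) 195 [ 470.6 -106.7   37.5] [ 463.5 -103.    37.4] [50.6 51.2 14.7]
S (np.float64(456.632610198872), np.float64(-103.94251726765788), 5, 15) 232 [ 469.  -112.5    8.6] [ 463.8 -101.     9.9] [ 86.1 107.    9.8]
[[0.0, -0.95, -0.3, 78.52], [1.0, 0.0, -0.0, 0.54], [0.0, -0.3, 0.95, -142.3], [0.0, 0.0, 0.0, 1.0]] 363.5821601894231
[-0.22582146  0.97416871]
dp [ 8.492 -3.306  1.767] twist -15.73 | now [ 278.1 -614.6  230.5] F [-0.3 -0.4  0.5] w 85.2 gf 0.0 j7 -0.08 t 0.15
```

View pics/crop1.png

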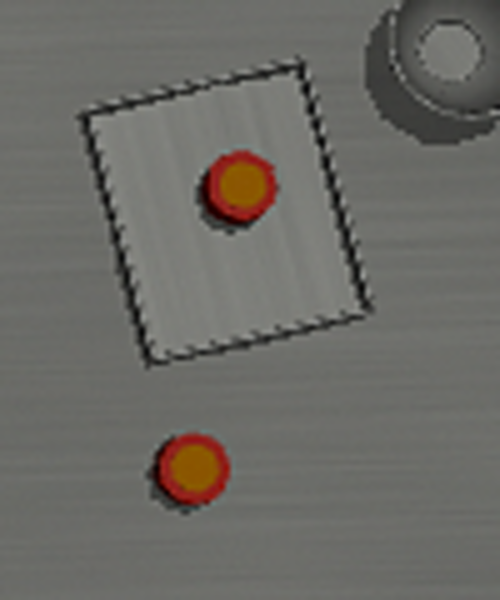

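Close crop: the chosen cap sits in the tray at crop (240,187), which is image (448,267). The stray one is outside the tray. Moving above the tray cap.

```bash
python3 - <<'E'
from h import *
go([530,-353.5,150],(0.970,0.243)); go([530,-353.5,150])
E
```

```text
dp [ 8.429 -3.348  2.017] twist -15.94 | now [ 278.1 -614.6  230.5] F [-0.3 -0.4  0.5] w 85.2 gf 0.0 j7 -0.08 t 0.15
dp [ 8.429 -3.348  2.017] twist 0 | now [ 278.1 -614.6  230.5] F [-0.3 -0.4  0.5] w 85.2 gf 0.0 j7 -0.08 t 0.15
```

send_rows(
  moves=[
    {"dp":[0.6,-0.25,0.1],"twist":0},
    {"dp":[1.5,-0.6,0.3],"twist":0},
    {"dp":[2.4,-0.95,0.5],"twist":0},
    {"dp":[3.3,-1.3,0.7],"twist":0},
    {"dp":[4.2,-1.7,1.0],"twist":0},
    {"dp":[5.1,-2.05,1.2],"twist":0},
    {"dp":[6.0,-2.4,1.4],"twist":0},
    {"dp":[6.8,-2.7,1.6],"twist":0},
  ],
)

```text
time_s: 0.82
eef_pos: [483.1, -402.0, 166.8]
tcp_rot: [[0.911, 0.413, 0.0], [0.413, -0.911, 0.001], [0.0, -0.001, -1.0]]
ft_force: [0.8, 0.1, -1.2]
grip_width: 85.5
grasp_force: 0.0
```

send_rows(
  moves=[
    {"dp":[0.7,-0.28,0.2],"twist":0},
    {"dp":[1.2,-0.48,0.3],"twist":0},
    {"dp":[1.5,-0.6,0.4],"twist":0},
    {"dp":[1.63,-0.65,0.42],"twist":0},
    {"dp":[1.63,-0.65,0.42],"twist":0},
  ],
)

```text
time_s: 1.23
eef_pos: [530.6, -353.3, 150.1]
tcp_rot: [[0.91, 0.414, -0.001], [0.414, -0.91, 0.0], [-0.0, -0.001, -1.0]]
ft_force: [0.1, -0.3, 0.1]
grip_width: 85.3
grasp_force: 0.0
```

```bash
python3 - <<'E'
from h import *
im=grab("wrist"); save(im,"w1.png"); b,l=redblobs(im,200)
P=depth(im)
for i,st,c in b:
    q=P[l==i]; print(st,c.round(),np.nanmedian(q,0).round(1),plane(im,[c],27)[0].round(1))
q=P[(P[...,2]>23)&(P[...,2]<32)&(np.hypot(P[...,0]-530,P[...,1]+354)<40)]
c,r=cv2.minEnclosingCircle(q[:,:2].astype(np.float32)); print(len(q),c,r,q.mean(0),np.median(q[:,2]))
go([c[0],c[1],6])
E
```

```text
[ 301  205   51   54 1259] [326. 230.] [ 535.7 -352.6   26.6] [ 533.8 -353.5   27. ]
[204 350  38  42 566] [228. 371.] [ 382.5 -330.1   23.4] [ 382.8 -328.4   27. ]
1997 (529.7368774414062, -355.0289306640625) 19.948219299316406 [ 530.51430528 -355.15968484   26.90322785] 26.944215732107693
dp [0.004 0.004 3.612] twist 0 | now [ 529.6 -354.8  150.5] F [-0.5 -0.7  0.1] w 85.4 gf 0.0 j7 -0.69 t 1.28
```

View pics/w1.png

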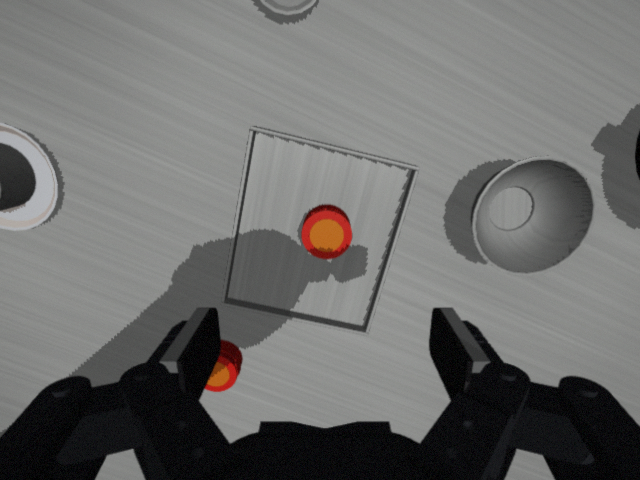

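The wrist view shows the tray cap at (326,230), between the open fingers, with the stray cap at (228,371) and the bowl clear to the right. The cloud gives its top at z 26.9 with radius about 20, matching the cap. Descending.

send_rows(
  moves=[
    {"dp":[-0.02,0.01,0.6],"twist":0},
    {"dp":[-0.02,0.02,1.4],"twist":0},
    {"dp":[-0.02,0.02,2.2],"twist":0},
    {"dp":[-0.02,0.02,2.9],"twist":0},
    {"dp":[-0.02,0.02,3.3],"twist":0},
    {"dp":[-0.02,0.02,3.5],"twist":0},
    {"dp":[-0.02,0.02,3.55],"twist":0},
    {"dp":[-0.02,0.02,3.55],"twist":0},
  ],
)

```text
time_s: 1.95
eef_pos: [529.3, -356.6, 8.9]
tcp_rot: [[0.912, 0.41, 0.0], [0.41, -0.912, -0.001], [-0.0, 0.001, -1.0]]
ft_force: [-0.4, 0.6, -0.0]
grip_width: 85.2
grasp_force: 0.0
```

send_rows(
  grip=30,
  grip_force=25,
  moves=[
    {"dp":[0,0,0],"twist":0},
    {"dp":[0,0,0],"twist":0},
    {"dp":[0,0,0],"twist":0},
    {"dp":[0,0,0],"twist":0},
    {"dp":[0,0,0],"twist":0},
    {"dp":[0,0,0],"twist":0},
  ],
)

```text
time_s: 2.45
eef_pos: [530.5, -355.4, 9.8]
tcp_rot: [[0.911, 0.412, 0.001], [0.412, -0.911, -0.001], [0.001, 0.002, -1.0]]
ft_force: [-1.4, 0.3, 6.6]
grip_width: 38.5
grasp_force: 25.3
```

send_rows(
  moves=[
    {"dp":[0,0,-0.2],"twist":0},
    {"dp":[0,0,-0.7],"twist":0},
    {"dp":[0,0,-1.5],"twist":0},
    {"dp":[0,0,-2.4],"twist":0},
    {"dp":[0,0,-3.3],"twist":0},
    {"dp":[0,0,-4.2],"twist":0},
    {"dp":[0,0,-5.0],"twist":0},
    {"dp":[0,0,-5.4],"twist":0},
  ],
)

```text
time_s: 3.12
eef_pos: [531.4, -355.7, 230.0]
tcp_rot: [[0.911, 0.412, 0.006], [0.412, -0.911, -0.004], [0.004, 0.006, -1.0]]
ft_force: [1.4, -0.6, 0.6]
grip_width: 38.6
grasp_force: 25.3
```

```bash
python3 - <<'E'
from h import *
go([538,139,228],(0.970,0.243))
E
```

```text
dp [ 5.249e+00 -1.120e+01  4.000e-03] twist -15.94 | now [ 531.4 -355.7  230. ] F [ 1.4 -0.6  0.6] w 38.6 gf 25.3 j7 -0.68 t 3.12
```

send_rows(
  moves=[
    {"dp":[0.2,-0.4,0],"twist":-0.5},
    {"dp":[0.5,-1.1,0],"twist":-1.5},
    {"dp":[0.9,-1.9,0],"twist":-2.6},
    {"dp":[1.3,-2.7,0],"twist":-3.7},
    {"dp":[1.7,-3.5,0],"twist":-4.8},
    {"dp":[2.1,-4.4,0],"twist":-6.0},
    {"dp":[2.45,-5.2,0],"twist":-7.2},
    {"dp":[2.8,-6.0,0],"twist":-8.4},
  ],
)

```text
time_s: 3.78
eef_pos: [531.4, -87.0, 223.6]
tcp_rot: [[0.394, 0.919, -0.002], [0.919, -0.394, 0.0], [-0.0, -0.002, -1.0]]
ft_force: [0.4, -0.7, -0.5]
grip_width: 38.0
grasp_force: 25.3
```

```bash
python3 - <<'E'
from h import *
go([538,139,228],(0.970,0.243))
E
```

```text
dp [ 5.258 -2.075 -0.108] twist -7.45 | now [531.4 -87.  223.6] F [ 0.4 -0.7 -0.5] w 38.0 gf 25.3 j7 -0.44 t 3.78
```

send_rows(
  moves=[
    {"dp":[0.8,-0.3,0],"twist":-1.2},
    {"dp":[1.6,-0.6,0],"twist":-2.4},
    {"dp":[2.4,-0.9,0],"twist":-3.6},
    {"dp":[3.2,-1.2,0],"twist":-4.8},
    {"dp":[4.0,-1.5,0],"twist":-5.9},
    {"dp":[4.7,-1.8,0],"twist":-6.8},
    {"dp":[5.1,-2.0,0],"twist":-7.35},
    {"dp":[5.3,-2.1,0],"twist":-7.45},
  ],
)

```text
time_s: 4.45
eef_pos: [539.4, 141.3, 223.9]
tcp_rot: [[-0.242, 0.97, -0.002], [0.97, 0.242, 0.001], [0.001, -0.001, -1.0]]
ft_force: [0.3, -0.3, 0.1]
grip_width: 37.9
grasp_force: 25.3
```

send_rows(
  moves=[
    {"dp":[0,0,0],"twist":0},
    {"dp":[0,0,0],"twist":0},
    {"dp":[0,0,0],"twist":0},
  ],
)

```text
time_s: 4.7
eef_pos: [541.3, 135.2, 224.1]
tcp_rot: [[-0.231, 0.973, -0.001], [0.973, 0.231, -0.002], [-0.002, -0.001, -1.0]]
ft_force: [0.5, -0.4, -0.2]
grip_width: 38.3
grasp_force: 25.3
```

```bash
python3 - <<'E'
from h import *
im=grab("wrist"); save(im,"w2.png"); 
P=depth(im)
q=P[(P[...,2]>156)&(P[...,2]<164)&(np.hypot(P[...,0]-528,P[...,1]-179)<16)]
c,r=cv2.minEnclosingCircle(q[:,:2].astype(np.float32)); print(len(q),c,r,q.mean(0),np.median(q[:,2]))
q=P[(P[...,2]>110)&(P[...,2]<165)&(np.hypot(P[...,0]-528,P[...,1]-179)<32)]
for z in range(110,165,5):
    k=q[abs(q[:,2]-z)<2.5]; print(z,len(k),((k.max(0)+k.min(0))/2).round(1) if len(k) else '',(k.max(0)-k.min(0)).round(1) if len(k) else '')
k=P[(P[...,2]>160)&(P[...,2]<168)&(np.hypot(P[...,0]-508,P[...,1]-257)<26)]; print(len(k),cv2.minEnclosingCircle(k[:,:2].astype(np.float32)) if len(k) else 0)
go([528,179,228],(0.970,0.243))
E
```

```text
1407 (527.95166015625, 179.10467529296875) 12.405473709106445 [528.00247555 179.63690107 159.28294626] 159.4562361858979
110 298 [528.  179.1 111.2] [52.4 52.1  2.5]
115 1081 [528.  179.2 115. ] [50.4 50.4  5. ]
120 816 [528.5 180.7 120. ] [44.7 42.2  5. ]
125 68 [528.2 190.7 123.6] [29.4  9.8  2.1]
130 8 [527.6 193.7 131.1] [12.3  1.4  1.3]
135 0  
140 0  
145 246 [528.1 179.3 145. ] [31.8 31.3  4.9]
150 481 [528.3 179.2 149.7] [30.6 30.5  4.4]
155 144 [528.1 179.3 155.1] [24.4 24.5  4.8]
160 1307 [528.3 179.1 159.6] [23.4 23.8  4.1]
4429 ((508.5820617675781, 256.53057861328125), 19.86601448059082)
dp [ 1.143 -0.073 -0.096] twist -0.14 | now [541.4 135.2 224.2] F [0.1 0.1 0.3] w 38.2 gf 25.3 j7 -0.29 t 4.75
```

View pics/w2.png

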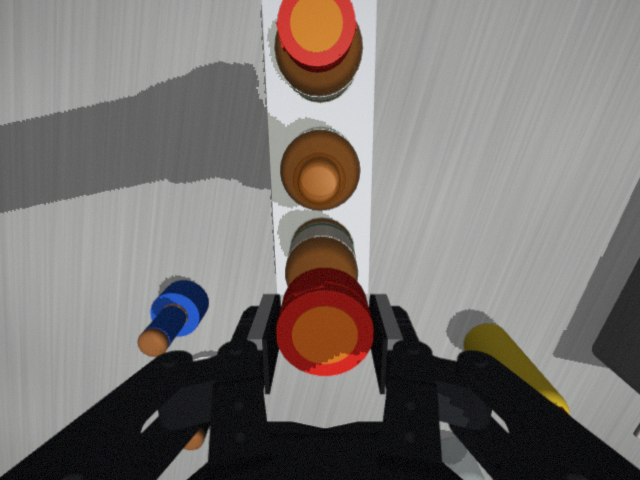

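The wrist view shows the open middle bottle with its mouth at (320,182), capped bottles at (317,25) and below the gripper, and the held cap at (325,333). Next I measure the held cap relative to the tool.

```bash
python3 - <<'E'
from h import *
s=state(); im=grab("wrist"); P=depth(im)
b,l=redblobs(im,200)
Q=(P-s["eef_pos"])@np.array(s["tcp_rot"])
m=(Q[...,2]<0)&(Q[...,2]>-45)&(np.hypot(Q[...,0],Q[...,1])<24)
h=cv2.cvtColor(im["pixels"],cv2.COLOR_RGB2HSV); m&=(h[...,1]>130)
q=Q[m]; q=q[~np.isnan(q[:,0])]
zt=np.percentile(q[:,2],[2,10,50,90,98]); print(len(q),zt.round(1))
t=q[q[:,2]<zt[1]+3]; c,r=cv2.minEnclosingCircle(t[:,:2].astype(np.float32)); print(c,r,t.mean(0).round(1))
A=np.c_[t[:,:2],np.ones(len(t))]; print("tilt",np.linalg.lstsq(A,t[:,2],rcond=None)[0])
u=np.array([528.05,179.2]); R=np.array(s["tcp_rot"])
off=(R@np.array([c[0],c[1],0]))[:2]; print("cap centre offset world",off)
go([*(u-off),170],(0.970,0.243))
E
```

```text
8260 [-27.  -17.8 -16.9 -10.9  -2.4]
(1.1789816617965698, 0.6919890642166138) 22.310083389282227 [  0.    0.8 -17.5]
tilt [-1.16332843e-02 -5.16338421e-04 -1.74707542e+01]
cap centre offset world [0.40085573 1.30696464]
dp [ 1.113 -0.09   1.357] twist -0.14 | now [541.4 135.5 224.3] F [ 0.3 -0.2 -0.2] w 38.4 gf 25.3 j7 -0.29 t 4.8
```

send_rows(
  moves=[
    {"dp":[0.4,-0.03,0],"twist":-0.14},
    {"dp":[0.9,-0.07,0],"twist":-0.14},
    {"dp":[1.13,-0.09,0.1],"twist":-0.14},
    {"dp":[1.13,-0.09,0.5],"twist":-0.14},
    {"dp":[1.13,-0.09,1.0],"twist":-0.14},
    {"dp":[1.13,-0.09,1.2],"twist":-0.14},
    {"dp":[1.13,-0.09,1.25],"twist":-0.14},
    {"dp":[1.13,-0.09,1.25],"twist":-0.14},
  ],
)

```text
time_s: 5.47
eef_pos: [526.7, 180.7, 174.1]
tcp_rot: [[-0.247, 0.969, -0.001], [0.969, 0.247, -0.0], [-0.0, -0.001, -1.0]]
ft_force: [0.3, -0.1, 0.3]
grip_width: 38.4
grasp_force: 25.3
```

send_rows(
  moves=[
    {"dp":[0,0,0.1],"twist":0},
    {"dp":[0,0,0.2],"twist":0},
    {"dp":[0,0,0.28],"twist":0},
    {"dp":[0,0,0.34],"twist":0},
    {"dp":[0,0,0.38],"twist":0},
    {"dp":[0,0,0.38],"twist":0},
  ],
)

```text
time_s: 5.97
eef_pos: [526.9, 180.7, 159.0]
tcp_rot: [[-0.247, 0.969, -0.0], [0.969, 0.247, -0.0], [-0.0, -0.0, -1.0]]
ft_force: [0.4, 0.8, -0.4]
grip_width: 38.3
grasp_force: 25.3
```

send_rows(
  moves=[
    {"dp":[0,0,0.02],"twist":0},
    {"dp":[0,0,0.04],"twist":0},
    {"dp":[0,0,0.04],"twist":0},
  ],
)

```text
time_s: 6.22
eef_pos: [527.0, 180.8, 157.7]
tcp_rot: [[-0.247, 0.969, 0.0], [0.969, 0.247, -0.0], [-0.0, 0.0, -1.0]]
ft_force: [0.8, 0.1, -0.7]
grip_width: 38.3
grasp_force: 25.3
```

send_rows(
  moves=[
    {"dp":[0,0,0.02],"twist":0},
    {"dp":[0,0,0.04],"twist":0},
    {"dp":[0,0,0.04],"twist":0},
  ],
)

```text
time_s: 6.47
eef_pos: [526.9, 180.8, 156.0]
tcp_rot: [[-0.247, 0.969, -0.0], [0.969, 0.247, -0.0], [-0.0, -0.0, -1.0]]
ft_force: [1.3, -0.2, -0.1]
grip_width: 37.9
grasp_force: 25.3
```

send_rows(
  moves=[
    {"dp":[0,0,0.02],"twist":0},
    {"dp":[0,0,0.03],"twist":0},
    {"dp":[0,0,0.03],"twist":0},
  ],
)

```text
time_s: 6.72
eef_pos: [526.9, 180.8, 154.8]
tcp_rot: [[-0.247, 0.969, -0.0], [0.969, 0.247, -0.0], [-0.0, -0.0, -1.0]]
ft_force: [-0.6, -0.4, 0.1]
grip_width: 38.1
grasp_force: 25.3
```

send_rows(
  moves=[
    {"dp":[0,0,0.02],"twist":0},
    {"dp":[0,0,0.03],"twist":0},
    {"dp":[0,0,0.03],"twist":0},
  ],
)

```text
time_s: 6.97
eef_pos: [527.2, 180.8, 154.0]
tcp_rot: [[-0.247, 0.969, 0.0], [0.969, 0.247, -0.0], [-0.0, 0.0, -1.0]]
ft_force: [-0.6, -0.7, 2.7]
grip_width: 38.1
grasp_force: 25.5
```

send_rows(
  moves=[
    {"dp":[0,0,0.02],"twist":0},
    {"dp":[0,0,0.02],"twist":0},
    {"dp":[0,0,0.02],"twist":0},
  ],
)

```text
time_s: 7.22
eef_pos: [527.3, 180.9, 153.6]
tcp_rot: [[-0.247, 0.969, 0.001], [0.969, 0.247, -0.0], [-0.0, 0.001, -1.0]]
ft_force: [-1.3, -1.3, 5.1]
grip_width: 38.0
grasp_force: 25.8
```

send_rows(
  moves=[
    {"dp":[0,0,-0.02],"twist":0},
    {"dp":[0,0,-0.02],"twist":0},
  ],
)

```text
time_s: 7.38
eef_pos: [527.2, 180.8, 154.0]
tcp_rot: [[-0.247, 0.969, 0.001], [0.969, 0.247, -0.0], [-0.0, 0.001, -1.0]]
ft_force: [-0.1, -1.3, 3.6]
grip_width: 38.3
grasp_force: 25.6
```

send_rows(
  grip=100,
  moves=[
    {"dp":[0,0,-0.02],"twist":0},
    {"dp":[0,0,-0.02],"twist":0},
    {"dp":[0,0,-0.02],"twist":0},
    {"dp":[0,0,-0.02],"twist":0},
    {"dp":[0,0,-0.02],"twist":0},
  ],
)

```text
time_s: 7.8
eef_pos: [526.9, 180.8, 154.3]
tcp_rot: [[-0.247, 0.969, -0.0], [0.969, 0.247, -0.0], [0.0, -0.0, -1.0]]
ft_force: [-1.1, -0.4, 0.5]
grip_width: 85.5
grasp_force: 0.0
```

send_rows(
  moves=[
    {"dp":[0,0,-0.3],"twist":0},
    {"dp":[0,0,-0.8],"twist":0},
    {"dp":[0,0,-1.5],"twist":0},
    {"dp":[0,0,-2.2],"twist":0},
    {"dp":[0,0,-2.6],"twist":0},
    {"dp":[-0.5,0,-2.6],"twist":0},
    {"dp":[-1.0,0,-2.6],"twist":0},
    {"dp":[-1.0,0,-2.6],"twist":0},
  ],
)

```text
time_s: 8.47
eef_pos: [538.4, 137.6, 259.5]
tcp_rot: [[-0.241, 0.971, 0.002], [0.971, 0.241, -0.003], [-0.003, 0.001, -1.0]]
ft_force: [-0.3, -0.3, -0.3]
grip_width: 85.6
grasp_force: 0.0
```

send_rows(
  moves=[
    {"dp":[0,0,0],"twist":0},
    {"dp":[0,0,0],"twist":0},
  ],
)

```text
time_s: 8.63
eef_pos: [536.6, 142.7, 259.0]
tcp_rot: [[-0.247, 0.969, 0.0], [0.969, 0.247, 0.001], [0.001, 0.0, -1.0]]
ft_force: [-0.1, -0.9, -1.1]
grip_width: 85.4
grasp_force: 0.0
```

```bash
python3 - <<'E'
from h import *
im=grab("wrist"); save(im,"w3.png"); P=depth(im)
q=P[(P[...,2]>168)&(P[...,2]<178)&(np.hypot(P[...,0]-528,P[...,1]-179)<26)]
c,r=cv2.minEnclosingCircle(q[:,:2].astype(np.float32)); print(len(q),c,r,q.mean(0),np.median(q[:,2]))
A=np.c_[q[:,:2]-c,np.ones(len(q))]; print("tilt",np.linalg.lstsq(A,q[:,2],rcond=None)[0])
q=P[(P[...,2]>105)&(P[...,2]<117)&(np.hypot(P[...,0]-528,P[...,1]-179)<30)]
print(cv2.minEnclosingCircle(q[:,:2].astype(np.float32)))
go([463,-103.5,180],(0.970,0.243))
E
```

```text
2936 (527.844970703125, 180.09051513671875) 19.87690544128418 [528.13457821 180.39382769 171.44556303] 171.46927645757282
tilt [-1.24627285e-03 -2.03481721e-02  1.71452096e+02]
((527.8941650390625, 179.68516540527344), 27.925626754760742)
dp [-5.518 -3.311  1.967] twist 0.06 | now [536.5 143.1 258.9] F [-0.6  0.4 -0.5] w 85.2 gf 0.0 j7 -0.27 t 8.68
```

View pics/w3.png

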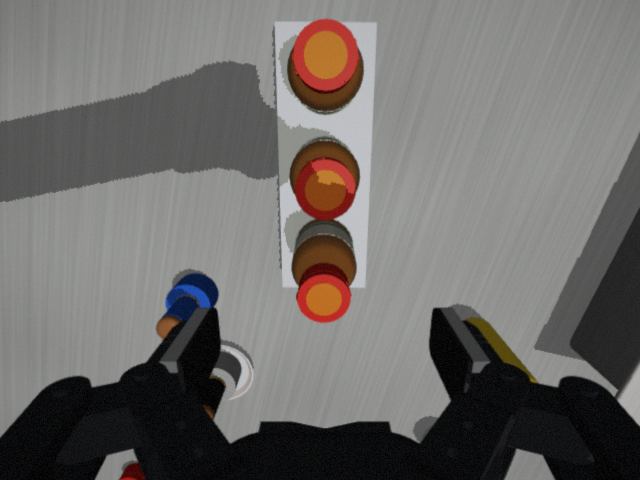

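The cap sits on the neck at (325,188), with its top at z 171.5, 0.4 mm off-centre, tilted about 1°, and the bottle has not moved. Now the seater.

send_rows(
  moves=[
    {"dp":[-0.5,-0.3,0],"twist":0},
    {"dp":[-1.3,-0.8,0],"twist":0},
    {"dp":[-2.1,-1.3,0.1],"twist":0},
    {"dp":[-2.9,-1.75,0.4],"twist":0},
    {"dp":[-3.7,-2.2,0.7],"twist":0},
    {"dp":[-4.5,-2.7,1.1],"twist":0},
    {"dp":[-5.2,-3.1,1.5],"twist":0},
    {"dp":[-5.5,-3.3,1.7],"twist":0},
  ],
)

```text
time_s: 9.35
eef_pos: [460.8, -107.3, 188.8]
tcp_rot: [[-0.243, 0.97, -0.003], [0.97, 0.243, -0.001], [-0.0, -0.004, -1.0]]
ft_force: [-0.2, -0.3, 0.9]
grip_width: 85.6
grasp_force: 0.0
```

send_rows(
  moves=[
    {"dp":[0,0,0],"twist":0},
    {"dp":[0,0,0],"twist":0},
    {"dp":[0,0,0],"twist":0},
  ],
)

```text
time_s: 9.6
eef_pos: [464.3, -101.9, 191.2]
tcp_rot: [[-0.25, 0.968, 0.002], [0.968, 0.25, 0.001], [0.0, 0.002, -1.0]]
ft_force: [0.6, 0.5, -0.9]
grip_width: 85.1
grasp_force: 0.0
```

```bash
cat > seat.py <<'E'
from h import *
def look(zoff=0):
    im=grab("wrist"); P=depth(im)
    out=[]
    for z0,z1,rr in((90,98,22),(35,41,32)):
        q=P[(P[...,2]>z0+zoff)&(P[...,2]<z1+zoff)&(np.hypot(P[...,0]-463,P[...,1]+103.5)<rr)]
        if len(q)>10:
            c,r=cv2.minEnclosingCircle(q[:,:2].astype(np.float32)); out.append(c); print(z0,len(q),np.round(c,1),round(r,1),np.median(q[:,2]).round(1))
    return im,P,out
E
python3 - <<'E'
from seat import *
im,P,o=look(); save(im,"w4.png")
q=P[(P[...,2]>8.5)&(P[...,2]<12.5)&(np.hypot(P[...,0]-463,P[...,1]+103.5)<50)]
print("saucer",cv2.minEnclosingCircle(q[:,:2].astype(np.float32)),len(q))
go([*o[0],48],(0.970,0.243))
E
```

```text
90 944 [ 463.  -103.5] 13.1 92.4
35 1454 [ 463.3 -103.7] 25.5 37.7
saucer ((463.1784362792969, -108.13296508789062), 42.56930923461914) 929
dp [-0.034 -0.052  3.583] twist 0.08 | now [ 464.4 -101.7  191.3] F [-0.1  0.5 -0.6] w 85.5 gf 0.0 j7 0.25 t 9.65
```

View pics/w4.png

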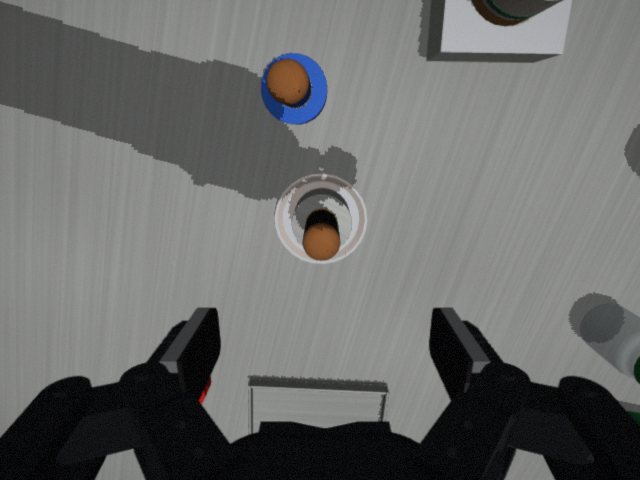

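The wrist view shows the seater's handle at (321,242) in its white saucer, with the blue look-alike clear at (294,88). The handle measures 26 mm wide with its top near 93, and the bell 51 mm wide with its shoulder at 38, all as described. Descending to grip.

send_rows(
  moves=[
    {"dp":[-0.03,-0.05,0.5],"twist":0.08},
    {"dp":[-0.03,-0.05,1.2],"twist":0.08},
    {"dp":[-0.03,-0.05,2.0],"twist":0.08},
    {"dp":[-0.03,-0.05,2.7],"twist":0.08},
    {"dp":[-0.03,-0.05,3.2],"twist":0.08},
    {"dp":[-0.03,-0.05,3.5],"twist":0.08},
    {"dp":[-0.03,-0.05,3.58],"twist":0.08},
    {"dp":[-0.03,-0.05,3.58],"twist":0.08},
  ],
)

```text
time_s: 10.32
eef_pos: [462.1, -103.9, 47.1]
tcp_rot: [[-0.243, 0.97, -0.0], [0.97, 0.243, 0.001], [0.001, -0.0, -1.0]]
ft_force: [-0.5, -0.0, 0.3]
grip_width: 85.2
grasp_force: 0.0
```

send_rows(
  grip=15,
  grip_force=70,
  moves=[
    {"dp":[0,0,0],"twist":0},
    {"dp":[0,0,0],"twist":0},
    {"dp":[0,0,0],"twist":0},
    {"dp":[0,0,0],"twist":0},
    {"dp":[0,0,0],"twist":0},
    {"dp":[0,0,0],"twist":0},
    {"dp":[0,0,0],"twist":0},
    {"dp":[0,0,0],"twist":0},
  ],
)

```text
time_s: 10.98
eef_pos: [462.2, -105.5, 48.0]
tcp_rot: [[-0.24, 0.971, 0.001], [0.971, 0.24, -0.001], [-0.001, 0.001, -1.0]]
ft_force: [0.6, 0.3, 6.9]
grip_width: 25.7
grasp_force: 68.3
```

send_rows(
  moves=[
    {"dp":[0,0,-0.1],"twist":0},
    {"dp":[0,0,-0.4],"twist":0},
    {"dp":[0,0,-1.0],"twist":0},
    {"dp":[0,0,-1.8],"twist":0},
    {"dp":[0,0,-2.6],"twist":0},
    {"dp":[0,0,-3.5],"twist":0},
    {"dp":[0,0,-4.4],"twist":0},
    {"dp":[0,0,-5.2],"twist":0},
  ],
)

```text
time_s: 11.65
eef_pos: [460.8, -105.2, 257.0]
tcp_rot: [[-0.24, 0.971, -0.0], [0.971, 0.24, -0.0], [0.0, -0.0, -1.0]]
ft_force: [1.1, -1.3, -2.9]
grip_width: 25.7
grasp_force: 69.1
```

send_rows(
  moves=[
    {"dp":[0,0,-0.3],"twist":0},
    {"dp":[0,0,-0.4],"twist":0},
    {"dp":[0,0,-0.4],"twist":0},
    {"dp":[0,0,-0.4],"twist":0},
  ],
)

```text
time_s: 11.98
eef_pos: [460.3, -105.4, 269.7]
tcp_rot: [[-0.24, 0.971, -0.003], [0.971, 0.24, 0.001], [0.001, -0.003, -1.0]]
ft_force: [-0.1, -0.6, -2.7]
grip_width: 25.9
grasp_force: 69.4
```

```bash
cat > held.py <<'E'
from h import *
def held(im,s):
    P=depth(im); R=np.array(s["tcp_rot"]); Q=(P-s["eef_pos"])@R
    rr=np.hypot(Q[...,0],Q[...,1])
    h=cv2.cvtColor(im["pixels"],cv2.COLOR_RGB2HSV)
    for n,z0,z1,rm in(("handle top",-49,-38,16),("shoulder",5,15,32),):
        q=Q[(Q[...,2]>z0)&(Q[...,2]<z1)&(rr<rm)]
        if len(q)<10: print(n,len(q)); continue
        c,r=cv2.minEnclosingCircle(q[:,:2].astype(np.float32)); print(n,len(q),np.round(c,2),round(r,1),np.median(q,0).round(2),q.min(0).round(1),q.max(0).round(1))
E
python3 - <<'E'
from held import *
s=state(); im=grab("wrist"); save(im,"w5.png",(200,80,440,440),1.6); held(im,s); print(np.array(s["wrist_torque"]).round(2))
go([528.0,180.0,280],(0.970,0.243))
E
```

```text
handle top 5004 [0.02 0.03] 16.0 [  4.68   0.64 -43.9 ] [-11.8 -14.5 -48.7] [ 15.3  15.5 -38. ]
shoulder 3701 [2.08 1.09] 25.4 [15.24  1.02 10.35] [ -2.4 -24.2   5. ] [27.1 26.3 15. ]
[ 0.02 -0.04  0.05]
dp [ 6.516  3.357 -0.265] twist -0.03 | now [ 460.2 -105.3  269.4] F [ 0.2 -0.9 -3. ] w 25.3 gf 69.4 j7 0.31 t 12.03
```

View pics/w5.png

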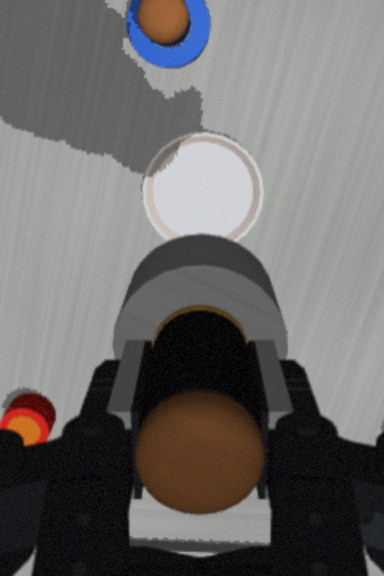

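The crop shows the seater held, with its handle end at crop (200,455) and shoulder at (200,310). The empty saucer is at (203,190).

```bash
python3 - <<'E'
from held import *
im=grab("wrist"); P=depth(im)
D=np.hypot(P[...,0]-463,P[...,1]+103.5)
q=P[(P[...,2]>8)&(P[...,2]<12.5)&(D<50)]; print("saucer rim",len(q),cv2.minEnclosingCircle(q[:,:2].astype(np.float32)),((q.max(0)+q.min(0))/2).round(1))
h=cv2.cvtColor(im["pixels"],cv2.COLOR_RGB2HSV)
s=state(); Q=(P-s["eef_pos"])@np.array(s["tcp_rot"]); rr=np.hypot(Q[...,0]-2,Q[...,1]-1)
q=Q[(Q[...,2]>6)&(Q[...,2]<13.5)&(rr<24)&(rr>16)]; A=np.c_[q[:,:2],np.ones(len(q))]; print("tilt",len(q),np.linalg.lstsq(A,q[:,2],rcond=None)[0])
go([542.6,121.8,262],(0.970,0.243))
E
```

```text
saucer rim 589 ((463.26324462890625, -107.96416473388672), 42.542823791503906) [ 463.4 -106.     9.9]
tilt 2209 [ 1.41818108e-05 -4.31739265e-03  1.02958765e+01]
dp [5.017 3.36  0.182] twist -0.03 | now [ 460.3 -105.3  269.3] F [-0.2 -0.6 -3.5] w 25.4 gf 69.4 j7 0.31 t 12.08
```

send_rows(
  moves=[
    {"dp":[0.4,0.25,0],"twist":0},
    {"dp":[1.1,0.75,0],"twist":0},
    {"dp":[1.9,1.25,0.05],"twist":0},
    {"dp":[2.6,1.75,0.1],"twist":0},
    {"dp":[3.4,2.25,0.15],"twist":0},
    {"dp":[4.1,2.75,0.18],"twist":0},
    {"dp":[4.7,3.15,0.18],"twist":0},
    {"dp":[5.0,3.36,0.18],"twist":0},
  ],
)

```text
time_s: 12.75
eef_pos: [543.7, 125.7, 262.4]
tcp_rot: [[-0.245, 0.969, -0.003], [0.969, 0.245, 0.003], [0.003, -0.002, -1.0]]
ft_force: [0.4, -0.1, -3.0]
grip_width: 25.3
grasp_force: 69.2
```

send_rows(
  moves=[
    {"dp":[0,0,0],"twist":0},
    {"dp":[0,0,0],"twist":0},
    {"dp":[0,0,0],"twist":0},
    {"dp":[0,0,0],"twist":0},
  ],
)

```text
time_s: 13.08
eef_pos: [543.7, 119.3, 263.3]
tcp_rot: [[-0.238, 0.971, -0.002], [0.971, 0.238, -0.001], [-0.001, -0.002, -1.0]]
ft_force: [-0.2, -0.7, -2.2]
grip_width: 25.8
grasp_force: 69.2
```

```bash
cat > rel.py <<'E'
from held import *
def circ(q): 
    c,r=cv2.minEnclosingCircle(q[:,:2].astype(np.float32)); return np.array(c),r
im=grab("wrist"); s=state(); P=depth(im); R=np.array(s["tcp_rot"]); Q=(P-im["M"][:3,3])@R+np.array(im["T_tool_cam"])[:3,3]
q=Q[(Q[...,2]>5)&(Q[...,2]<15)&(np.hypot(Q[...,0],Q[...,1])<32)]; b,br=circ(q); print("bell tool",b.round(2),round(br,1),len(q))
q=Q[(P[...,2]>168)&(P[...,2]<178)&(np.hypot(P[...,0]-528,P[...,1]-180)<26)]; c,cr=circ(q); print("cap tool",c.round(2),round(cr,1),len(q),np.median(q[:,2]))
q2=P[(P[...,2]>168)&(P[...,2]<178)&(np.hypot(P[...,0]-528,P[...,1]-180)<26)];print("cap world",circ(q2))
print("dp",((c-b)/40).round(3),"z gap rim to cap top",np.median(q[:,2])-44.3)
go([528,180,262],(0.970,0.243))
E
python3 rel.py
```

```text
bell tool [1.86 0.88] 25.4 3697
cap tool [62.76 -0.19] 20.0 3104 91.7746740062752
cap world (array([528.59619141, 180.12261963]), 20.035131454467773)
dp [ 1.523 -0.027] z gap rim to cap top 47.47467400627521
dp [ 1.566 -0.024  0.039] twist -0.06 | now [543.8 119.4 263.6] F [ 1.   0.3 -2.8] w 25.4 gf 69.2 j7 -0.24 t 13.13
```

send_rows(
  moves=[
    {"dp":[0.4,-0.01,0],"twist":0},
    {"dp":[0.9,-0.02,0],"twist":0},
    {"dp":[1.3,-0.03,0],"twist":0},
    {"dp":[1.52,-0.03,0.2],"twist":0},
    {"dp":[1.52,-0.03,0.6],"twist":0},
    {"dp":[1.52,-0.03,0.9],"twist":0},
    {"dp":[1.52,-0.03,1.0],"twist":0},
    {"dp":[1.52,-0.03,1.0],"twist":0},
  ],
)

```text
time_s: 13.8
eef_pos: [527.7, 178.0, 222.2]
tcp_rot: [[-0.238, 0.971, -0.003], [0.971, 0.238, -0.002], [-0.001, -0.004, -1.0]]
ft_force: [-0.8, -0.3, -2.7]
grip_width: 25.6
grasp_force: 69.3
```

send_rows(
  moves=[
    {"dp":[0,0,0],"twist":0},
    {"dp":[0,0,0],"twist":0},
    {"dp":[0,0,0.05],"twist":0},
    {"dp":[0,0,0.1],"twist":0},
    {"dp":[0,0,0.1],"twist":0},
  ],
)

```text
time_s: 14.22
eef_pos: [528.2, 179.6, 220.0]
tcp_rot: [[-0.24, 0.971, -0.0], [0.971, 0.24, -0.0], [-0.0, -0.0, -1.0]]
ft_force: [0.1, -0.8, -3.2]
grip_width: 25.3
grasp_force: 69.3
```

```bash
python3 - <<'E'
from h import *
s=state(); im=grab("scene"); save(im,"s5.png",(310,140,430,260),5)
go([528,180,262],(0.970,0.243))
E
```

```text
dp [ 0.009 -0.004 -1.048] twist -0.04 | now [528.3 179.7 220.1] F [-0.2 -0.4 -2.7] w 25.7 gf 69.3 j7 -0.39 t 14.27
```

View pics/s5.png

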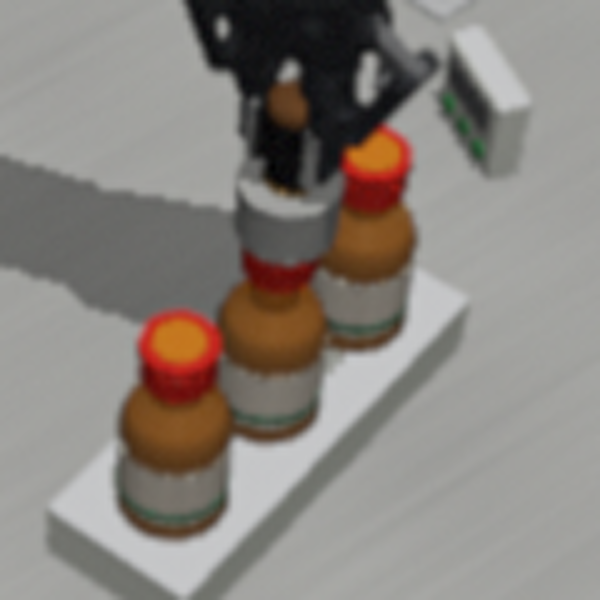

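The crop shows the bell right above the loose cap on the middle bottle, at crop (285,230), with no contact yet. The pose reading puts it about 1.5 mm too far along tool x, so I nudge it back and descend by feel.

send_rows(
  moves=[
    {"dp":[-0.03,0,0],"twist":0},
    {"dp":[-0.03,0,0],"twist":0},
    {"dp":[-0.03,0,0.04],"twist":0},
    {"dp":[-0.03,0,0.08],"twist":0},
    {"dp":[-0.03,0,0.08],"twist":0},
  ],
)

```text
time_s: 14.68
eef_pos: [528.4, 178.5, 216.5]
tcp_rot: [[-0.24, 0.971, -0.001], [0.971, 0.24, -0.0], [-0.0, -0.001, -1.0]]
ft_force: [-0.3, -0.1, -2.4]
grip_width: 25.6
grasp_force: 69.3
```

send_rows(
  moves=[
    {"dp":[0,0,0.03],"twist":0},
    {"dp":[0,0,0.05],"twist":0},
    {"dp":[0,0,0.05],"twist":0},
  ],
)

```text
time_s: 14.93
eef_pos: [528.5, 178.5, 214.7]
tcp_rot: [[-0.24, 0.971, -0.0], [0.971, 0.24, -0.0], [-0.0, -0.0, -1.0]]
ft_force: [0.3, 0.3, -3.5]
grip_width: 25.4
grasp_force: 69.3
```

send_rows(
  moves=[
    {"dp":[0,0,0.03],"twist":0},
    {"dp":[0,0,0.05],"twist":0},
    {"dp":[0,0,0.05],"twist":0},
  ],
)

```text
time_s: 15.18
eef_pos: [528.5, 178.5, 212.7]
tcp_rot: [[-0.24, 0.971, -0.0], [0.971, 0.24, -0.0], [-0.0, -0.0, -1.0]]
ft_force: [-0.0, -0.3, -2.9]
grip_width: 25.9
grasp_force: 69.3
```

send_rows(
  moves=[
    {"dp":[0,0,0.03],"twist":0},
    {"dp":[0,0,0.05],"twist":0},
    {"dp":[0,0,0.05],"twist":0},
  ],
)

```text
time_s: 15.43
eef_pos: [528.5, 178.5, 210.7]
tcp_rot: [[-0.24, 0.971, -0.0], [0.971, 0.24, -0.0], [-0.0, -0.0, -1.0]]
ft_force: [0.1, 0.7, -3.5]
grip_width: 25.5
grasp_force: 69.3
```

send_rows(
  moves=[
    {"dp":[0,0,0.03],"twist":0},
    {"dp":[0,0,0.04],"twist":0},
    {"dp":[0,0,0.04],"twist":0},
  ],
)

```text
time_s: 15.68
eef_pos: [528.5, 178.6, 209.2]
tcp_rot: [[-0.24, 0.971, -0.0], [0.971, 0.24, -0.0], [-0.0, -0.0, -1.0]]
ft_force: [0.4, 0.0, -2.8]
grip_width: 25.7
grasp_force: 69.3
```

send_rows(
  moves=[
    {"dp":[0,0,0.03],"twist":0},
    {"dp":[0,0,0.04],"twist":0},
    {"dp":[0,0,0.04],"twist":0},
  ],
)

```text
time_s: 15.93
eef_pos: [528.5, 178.6, 207.6]
tcp_rot: [[-0.24, 0.971, -0.0], [0.971, 0.24, -0.0], [-0.0, -0.0, -1.0]]
ft_force: [0.3, 1.0, -2.6]
grip_width: 25.8
grasp_force: 69.3
```

send_rows(
  moves=[
    {"dp":[0,0,0.03],"twist":0},
    {"dp":[0,0,0.04],"twist":0},
    {"dp":[0,0,0.04],"twist":0},
  ],
)

```text
time_s: 16.18
eef_pos: [528.5, 178.6, 205.9]
tcp_rot: [[-0.24, 0.971, -0.0], [0.971, 0.24, -0.0], [-0.0, -0.0, -1.0]]
ft_force: [-0.1, -0.4, -3.2]
grip_width: 25.3
grasp_force: 69.3
```

send_rows(
  moves=[
    {"dp":[0,0,0.03],"twist":0},
    {"dp":[0,0,0.04],"twist":0},
    {"dp":[0,0,0.04],"twist":0},
  ],
)

```text
time_s: 16.43
eef_pos: [528.7, 178.5, 204.8]
tcp_rot: [[-0.24, 0.971, 0.0], [0.971, 0.24, -0.0], [-0.0, 0.0, -1.0]]
ft_force: [-0.4, -0.2, -0.9]
grip_width: 25.6
grasp_force: 69.2
```

send_rows(
  moves=[
    {"dp":[0,0,0.02],"twist":0},
    {"dp":[0,0,0.03],"twist":0},
    {"dp":[0,0,0.03],"twist":0},
  ],
)

```text
time_s: 16.68
eef_pos: [528.9, 178.6, 204.1]
tcp_rot: [[-0.24, 0.971, 0.001], [0.971, 0.24, -0.0], [-0.0, 0.001, -1.0]]
ft_force: [-1.3, -0.8, 4.6]
grip_width: 25.8
grasp_force: 69.9
```

send_rows(
  moves=[
    {"dp":[0,0,0.02],"twist":0},
    {"dp":[0,0,0.03],"twist":0},
    {"dp":[0,0,0.03],"twist":0},
  ],
)

```text
time_s: 16.93
eef_pos: [529.1, 178.7, 203.0]
tcp_rot: [[-0.24, 0.971, 0.001], [0.971, 0.24, 0.0], [-0.0, 0.001, -1.0]]
ft_force: [-1.5, -1.5, 6.2]
grip_width: 25.3
grasp_force: 70.1
```

send_rows(
  moves=[
    {"dp":[0,0,0.02],"twist":0},
    {"dp":[0,0,0.03],"twist":0},
    {"dp":[0,0,0.03],"twist":0},
  ],
)

```text
time_s: 17.18
eef_pos: [528.9, 178.5, 201.7]
tcp_rot: [[-0.24, 0.971, 0.001], [0.971, 0.24, -0.001], [-0.001, 0.001, -1.0]]
ft_force: [-3.2, -2.4, 5.2]
grip_width: 25.9
grasp_force: 70.4
```

send_rows(
  moves=[
    {"dp":[0,0,0.02],"twist":0},
    {"dp":[0,0,0.03],"twist":0},
    {"dp":[0,0,0.03],"twist":0},
  ],
)

```text
time_s: 17.43
eef_pos: [528.7, 178.5, 199.7]
tcp_rot: [[-0.24, 0.971, 0.001], [0.971, 0.24, 0.0], [-0.0, 0.001, -1.0]]
ft_force: [0.1, -0.7, -3.0]
grip_width: 25.7
grasp_force: 69.4
```

send_rows(
  moves=[
    {"dp":[0,0,0.02],"twist":0},
    {"dp":[0,0,0.03],"twist":0},
    {"dp":[0,0,0.03],"twist":0},
  ],
)

```text
time_s: 17.68
eef_pos: [528.2, 178.6, 197.6]
tcp_rot: [[-0.24, 0.971, -0.001], [0.971, 0.24, -0.0], [0.0, -0.001, -1.0]]
ft_force: [0.1, 0.0, -3.4]
grip_width: 25.4
grasp_force: 69.4
```

send_rows(
  moves=[
    {"dp":[0,0,0.02],"twist":0},
    {"dp":[0,0,0.03],"twist":0},
    {"dp":[0,0,0.03],"twist":0},
  ],
)

```text
time_s: 17.93
eef_pos: [528.5, 178.6, 197.0]
tcp_rot: [[-0.24, 0.971, -0.0], [0.971, 0.24, -0.0], [0.0, -0.0, -1.0]]
ft_force: [0.1, -0.2, -3.1]
grip_width: 25.5
grasp_force: 69.4
```

send_rows(
  moves=[
    {"dp":[0,0,0.02],"twist":0},
    {"dp":[0,0,0.02],"twist":0},
    {"dp":[0,0,0.02],"twist":0},
  ],
)

```text
time_s: 18.18
eef_pos: [528.6, 178.6, 196.5]
tcp_rot: [[-0.24, 0.971, 0.0], [0.971, 0.24, -0.0], [-0.0, 0.0, -1.0]]
ft_force: [-0.1, 0.0, -2.6]
grip_width: 25.4
grasp_force: 69.3
```

send_rows(
  moves=[
    {"dp":[0,0,0.01],"twist":0},
    {"dp":[0,0,0.02],"twist":0},
    {"dp":[0,0,0.02],"twist":0},
  ],
)

```text
time_s: 18.43
eef_pos: [528.7, 178.7, 196.4]
tcp_rot: [[-0.24, 0.971, 0.0], [0.971, 0.24, -0.0], [-0.0, 0.0, -1.0]]
ft_force: [-2.3, -1.0, 1.8]
grip_width: 25.6
grasp_force: 70.0
```

send_rows(
  moves=[
    {"dp":[0,0,0.01],"twist":0},
    {"dp":[0,0,0.02],"twist":0},
    {"dp":[0,0,0.02],"twist":0},
  ],
)

```text
time_s: 18.68
eef_pos: [529.0, 178.9, 196.4]
tcp_rot: [[-0.24, 0.971, 0.001], [0.971, 0.24, -0.0], [-0.0, 0.001, -1.0]]
ft_force: [-2.1, -1.8, 8.0]
grip_width: 25.7
grasp_force: 70.5
```

send_rows(
  moves=[
    {"dp":[0,0,0.01],"twist":0},
    {"dp":[0,0,0.02],"twist":0},
    {"dp":[0,0,0.02],"twist":0},
    {"dp":[0,0,0.02],"twist":0},
  ],
)

```text
time_s: 19.02
eef_pos: [529.2, 179.1, 196.4]
tcp_rot: [[-0.24, 0.971, 0.002], [0.971, 0.24, -0.0], [-0.001, 0.002, -1.0]]
ft_force: [-3.4, -2.2, 11.8]
grip_width: 25.9
grasp_force: 70.8
```

The force dropped (the click), then there was a hard stop after about 9 mm of travel, with about 15 N on the cap. That means home. Lifting and checking.

send_rows(
  moves=[
    {"dp":[0,0,-0.1],"twist":0},
    {"dp":[0,0,-0.25],"twist":0},
    {"dp":[0,0,-0.5],"twist":0},
    {"dp":[0,0,-0.8],"twist":0},
    {"dp":[0,0,-1.2],"twist":0},
    {"dp":[0,0,-1.7],"twist":0},
    {"dp":[-0.6,0,-1.8],"twist":0},
    {"dp":[-1.2,0,-1.8],"twist":0},
  ],
)

```text
time_s: 19.68
eef_pos: [541.0, 134.1, 269.4]
tcp_rot: [[-0.244, 0.97, 0.005], [0.97, 0.244, 0.002], [0.001, 0.006, -1.0]]
ft_force: [1.2, -0.5, -2.8]
grip_width: 25.7
grasp_force: 69.3
```

send_rows(
  moves=[
    {"dp":[-0.3,0,0],"twist":0},
    {"dp":[-0.3,0,0],"twist":0},
    {"dp":[-0.3,0,0],"twist":0},
    {"dp":[-0.3,0,0],"twist":0},
    {"dp":[-0.3,0,0],"twist":0},
    {"dp":[-0.3,0,0],"twist":0},
  ],
)

```text
time_s: 20.18
eef_pos: [542.5, 121.8, 266.1]
tcp_rot: [[-0.242, 0.97, -0.0], [0.97, 0.242, 0.001], [0.001, -0.0, -1.0]]
ft_force: [-0.4, -0.4, -3.4]
grip_width: 25.4
grasp_force: 69.3
```

```bash
python3 - <<'E'
from held import *
im=grab("wrist"); s=state(); P=depth(im)
for n,x,y in(("open",528,180),("full1",508.5,256.8)):
    q=P[(P[...,2]>150)&(P[...,2]<180)&(np.hypot(P[...,0]-x,P[...,1]-y)<24)]
    t=q[q[:,2]>np.percentile(q[:,2],30)-1.5]; A=np.c_[t[:,:2]-[x,y],np.ones(len(t))]
    print(n,cv2.minEnclosingCircle(t[:,:2].astype(np.float32)),np.median(t[:,2]).round(1),np.lstsq if 0 else np.linalg.lstsq(A,t[:,2],rcond=None)[0].round(3))
R=np.array(s["tcp_rot"]); Q=(P-im["M"][:3,3])@R+np.array(im["T_tool_cam"])[:3,3]
q=Q[(Q[...,2]>5)&(Q[...,2]<15)&(np.hypot(Q[...,0],Q[...,1])<32)]; print("bell",cv2.minEnclosingCircle(q[:,:2].astype(np.float32)),len(q))
rr=np.hypot(Q[...,0]-2,Q[...,1]-1);q=Q[(Q[...,2]>6)&(Q[...,2]<13.5)&(rr<24)&(rr>16)]; A=np.c_[q[:,:2],np.ones(len(q))]; print("tilt",len(q),np.linalg.lstsq(A,q[:,2],rcond=None)[0].round(3))
go([462.2,-106.0,250],(0.970,0.243))
E
```

```text
open ((528.181396484375, 179.37034606933594), 19.4887638092041) 162.9 [-5.00000e-03 -8.00000e-03  1.62946e+02]
full1 ((508.3001403808594, 256.6595764160156), 20.047000885009766) 162.9 [-4.0000e-03  1.1000e-02  1.6297e+02]
bell ((1.9488518238067627, 0.9234036207199097), 25.36654281616211) 3686
tilt 2218 [ 0.0000e+00 -4.0000e-03  1.0385e+01]
dp [-5.033 -3.327  0.4  ] twist -0.01 | now [542.6 121.5 266.1] F [ 1.  -0.2 -3.8] w 25.5 gf 69.3 j7 -0.24 t 20.23
```

The cap top is at z 162.9, level, and the same height as the finished bottles. Returning the tool to the saucer.

send_rows(
  moves=[
    {"dp":[-0.4,-0.25,0],"twist":0},
    {"dp":[-1.1,-0.75,0],"twist":0},
    {"dp":[-1.9,-1.25,0],"twist":0},
    {"dp":[-2.7,-1.75,0],"twist":0},
    {"dp":[-3.4,-2.25,0],"twist":0},
    {"dp":[-4.2,-2.75,0.3],"twist":0},
    {"dp":[-4.8,-3.15,0.7],"twist":0},
    {"dp":[-5.06,-3.31,1.2],"twist":0},
  ],
)

```text
time_s: 20.9
eef_pos: [462.1, -112.4, 218.5]
tcp_rot: [[-0.235, 0.972, 0.002], [0.972, 0.235, -0.003], [-0.004, 0.001, -1.0]]
ft_force: [0.7, -0.5, -3.9]
grip_width: 25.3
grasp_force: 69.5
```

send_rows(
  moves=[
    {"dp":[0,0,0.5],"twist":0},
    {"dp":[0,0,1.0],"twist":0},
    {"dp":[0,0,1.4],"twist":0},
    {"dp":[0,0,1.5],"twist":0},
    {"dp":[0,0,1.5],"twist":0},
    {"dp":[0,0,1.5],"twist":0},
    {"dp":[0,0,1.5],"twist":0},
  ],
)

```text
time_s: 21.48
eef_pos: [464.2, -107.7, 159.3]
tcp_rot: [[-0.24, 0.971, 0.002], [0.971, 0.241, -0.001], [-0.001, 0.002, -1.0]]
ft_force: [0.9, -0.4, -2.3]
grip_width: 25.8
grasp_force: 69.5
```

```bash
python3 - <<'E'
from h import *
im=grab("wrist"); s=state(); P=depth(im)
R=np.array(s["tcp_rot"]); Q=(P-im["M"][:3,3])@R+np.array(im["T_tool_cam"])[:3,3]
q=P[(Q[...,2]>5)&(Q[...,2]<15)&(np.hypot(Q[...,0],Q[...,1])<32)]; print("bell",cv2.minEnclosingCircle(q[:,:2].astype(np.float32)),len(q))
q=P[(P[...,2]>8)&(P[...,2]<12.5)&(np.hypot(P[...,0]-463,P[...,1]+105)<50)]; print("saucer",cv2.minEnclosingCircle(q[:,:2].astype(np.float32)),len(q))
go([462.8,-108,48.5],(0.970,0.243))
E
```

```text
bell ((464.4984130859375, -105.45352172851562), 25.398487091064453) 3699
saucer ((463.1764221191406, -108.12261962890625), 42.60023498535156) 906
dp [ 0.007 -0.038  2.771] twist -0.03 | now [ 464.1 -107.8  159.3] F [ 0.8 -0.4 -3. ] w 25.6 gf 69.5 j7 0.21 t 21.53
```

send_rows(
  moves=[
    {"dp":[-0.04,-0.04,0.4],"twist":0},
    {"dp":[-0.04,-0.04,1.0],"twist":0},
    {"dp":[-0.04,-0.04,1.6],"twist":0},
    {"dp":[-0.04,-0.04,2.1],"twist":0},
    {"dp":[-0.04,-0.04,2.4],"twist":0},
    {"dp":[-0.04,-0.04,2.55],"twist":0},
    {"dp":[-0.04,-0.04,2.6],"twist":0},
    {"dp":[-0.04,-0.04,2.6],"twist":0},
  ],
)

```text
time_s: 22.2
eef_pos: [462.6, -109.9, 54.6]
tcp_rot: [[-0.24, 0.971, 0.001], [0.971, 0.24, -0.0], [-0.001, 0.001, -1.0]]
ft_force: [1.2, 0.4, -2.4]
grip_width: 25.6
grasp_force: 69.5
```

send_rows(
  moves=[
    {"dp":[0,0,0.03],"twist":0},
    {"dp":[0,0,0.06],"twist":0},
    {"dp":[0,0,0.09],"twist":0},
    {"dp":[0,0,0.1],"twist":0},
    {"dp":[0,0,0.1],"twist":0},
  ],
)

```text
time_s: 22.62
eef_pos: [462.0, -109.9, 50.3]
tcp_rot: [[-0.24, 0.971, 0.0], [0.971, 0.24, -0.0], [-0.0, 0.0, -1.0]]
ft_force: [0.6, -0.4, -2.8]
grip_width: 25.8
grasp_force: 69.5
```

send_rows(
  moves=[
    {"dp":[0,0,0.02],"twist":0},
    {"dp":[0,0,0.04],"twist":0},
    {"dp":[0,0,0.04],"twist":0},
  ],
)

```text
time_s: 22.87
eef_pos: [461.8, -109.8, 48.4]
tcp_rot: [[-0.24, 0.971, -0.0], [0.971, 0.24, 0.0], [0.0, -0.0, -1.0]]
ft_force: [-0.1, -0.4, -2.2]
grip_width: 25.5
grasp_force: 69.5
```

send_rows(
  moves=[
    {"dp":[0,0,0.01],"twist":0},
    {"dp":[0,0,0.02],"twist":0},
    {"dp":[0,0,0.02],"twist":0},
  ],
)

```text
time_s: 23.12
eef_pos: [462.0, -109.8, 48.1]
tcp_rot: [[-0.24, 0.971, -0.0], [0.971, 0.24, -0.0], [-0.0, -0.0, -1.0]]
ft_force: [-1.5, 0.2, 3.1]
grip_width: 25.2
grasp_force: 70.3
```

send_rows(
  moves=[
    {"dp":[0,0,0.01],"twist":0},
    {"dp":[0,0,0.01],"twist":0},
    {"dp":[0,0,0.01],"twist":0},
  ],
)

```text
time_s: 23.37
eef_pos: [462.1, -109.8, 48.0]
tcp_rot: [[-0.24, 0.971, 0.0], [0.971, 0.24, -0.001], [-0.001, 0.0, -1.0]]
ft_force: [-1.6, 0.5, 6.9]
grip_width: 25.9
grasp_force: 70.8
```

Standing on the saucer floor at the pick-up height. Releasing.

send_rows(
  grip=100,
  grip_force=20,
  moves=[
    {"dp":[0,0,-0.01],"twist":0},
    {"dp":[0,0,-0.01],"twist":0},
    {"dp":[0,0,-0.01],"twist":0},
    {"dp":[0,0,-0.01],"twist":0},
    {"dp":[0,0,-0.01],"twist":0},
    {"dp":[0,0,-0.01],"twist":0},
    {"dp":[0,0,-0.01],"twist":0},
  ],
)

```text
time_s: 23.95
eef_pos: [462.0, -109.8, 47.7]
tcp_rot: [[-0.24, 0.971, 0.0], [0.971, 0.24, 0.0], [-0.0, 0.0, -1.0]]
ft_force: [0.3, 0.3, -0.5]
grip_width: 85.6
grasp_force: 0.0
```

send_rows(
  moves=[
    {"dp":[0,0,-0.2],"twist":0},
    {"dp":[0,0,-0.6],"twist":0},
    {"dp":[0,0,-1.2],"twist":0},
    {"dp":[0,0,-2.0],"twist":0},
    {"dp":[0,0,-2.8],"twist":0},
    {"dp":[0,0,-3.5],"twist":0},
    {"dp":[0,0,-4.0],"twist":0},
    {"dp":[0,0,-4.0],"twist":0},
  ],
)

```text
time_s: 24.62
eef_pos: [464.7, -110.0, 212.6]
tcp_rot: [[-0.24, 0.971, 0.009], [0.971, 0.24, -0.003], [-0.005, 0.008, -1.0]]
ft_force: [1.2, -0.8, -0.5]
grip_width: 85.3
grasp_force: 0.0
```

send_rows(
  moves=[
    {"dp":[0,0,0],"twist":0},
    {"dp":[0,0,0],"twist":0},
    {"dp":[0,0,0],"twist":0},
  ],
)

```text
time_s: 24.87
eef_pos: [460.9, -109.7, 206.5]
tcp_rot: [[-0.24, 0.971, -0.003], [0.971, 0.24, 0.001], [0.001, -0.002, -1.0]]
ft_force: [1.4, -0.2, 0.5]
grip_width: 85.4
grasp_force: 0.0
```

```bash
python3 - <<'E'
from seat import *
im,P,o=look()
q=P[(P[...,2]>8)&(P[...,2]<12.5)&(np.hypot(P[...,0]-463,P[...,1]+105)<50)]; print("saucer",cv2.minEnclosingCircle(q[:,:2].astype(np.float32)),len(q))
s=grab("scene"); save(s,"s6.png"); go([460,-105,200])
E
```

```text
90 842 [ 462.7 -108.1] 13.1 92.4
35 1337 [ 462.9 -108. ] 25.5 37.7
saucer ((463.3354797363281, -108.09407043457031), 42.66171646118164) 999
dp [0.121 0.002 0.164] twist 0 | now [ 461.1 -109.7  206.5] F [ 0.5 -0.5 -0.3] w 85.3 gf 0.0 j7 0.26 t 24.97
```

View pics/s6.png

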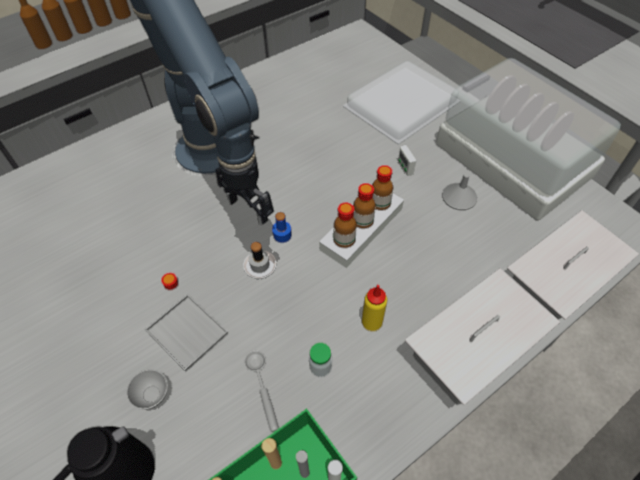

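The final scene shows all three bottles capped in the rack, with the middle one at (366,192). The seater stands upright and centred in its saucer at (259,262), the stray cap is untouched at (170,281), and everything else is in place.

```bash
python3 -c "
from station import *
print(finish_job())"
```

```text
the job is handed in; nothing more can be done
None
```

The job is handed in: the red cap is clicked home and level on the open bottle at about 15 N, the seating tool is back upright in its saucer, the bottle is still in its pocket, and the last picture showed nothing else disturbed.

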